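# Lock the bayonet cap on the edge-paint machine

## Robot

A 6-joint arm with a two-finger parallel gripper is mounted at the origin on the work surface. World frame = base frame: x ahead of the robot, y to its left, z up, the work surface at z = 0. Lengths are in mm, angles in rad, forces in N, time in s.
With the tool pointing down it reaches from about 400 to 925 mm from the base axis. Payload 12.5 kg.
Tool frame: the origin (TCP) lies midway between the tips of the shut fingers; the grasp point (between the pads) lies 19 mm behind it (env.tcp_to_grasp is the distance from the TCP to the grasp point, in mm); z points along the fingers, y is the line along which they close (so a half turn about z gives the same grasp; the last joint's range is limited). The gripper opens to 95 mm and grips with 3 to 60 N. Pads are 20 mm wide; open, the fingers measure 119 mm over their backs; the gripper's body (75 mm by 180 mm) begins 59 mm behind the grasp point.
Start: joints at [1.007, 0.491, 1.559, -0, 1.092, -0.106], TCP at [276.222, 560.668, 214.661] pointing down, gripper open.
Joint ranges: [-3.1, 3.1], [-0.84, 2.19], [0.05, 2.79], [-1.13, 4.28], [0.06, 2.93], [-2.69, 2.69]. Speed limits (rad/s): [2.22, 2.22, 2.79, 3.14, 3.14, 3.14].

## Interface

Orientations are given as [roll, pitch, yaw] about the fixed x, y, z axes, in that order (R = Rz(yaw) Ry(pitch) Rx(roll)).
In Python, from cell import env gives the robot as it stands. The module is installed in compiled form; this text tells all that it offers.
- The arm moves only by the tool step_arm, never from a script. Its argument "plan" is a list that holds one entry, the list of rows, each a list of 5 numbers: the shift along the tool's x, y, z in mm, then the turn about the tool's z in degrees, then the opening, from -1 (shut) to 1 (fully open). A call has 1 to 8 rows; each row is the pose to reach, as a shift and turn from the pose commanded when the call began, along the tool's axes at that moment; what a row does not reach only later rows make up. A row lasts 1/12 s, in which the tool goes at most 41.7 mm and 7.16 degrees, less where a joint would pass 70% of its speed; a pose out of reach is approached as far as the arm can. A call with a gripper value outside its range is refused whole. The fingers move at their own pace and stop on an object; the grip force is fixed at half the most. Time passes only in rows, so rows that repeat a pose let the fingers close. It gives the time, the measured TCP pose, the force, the opening and the grip force at its end, in the units of the state.
- env.state(): the state, without advancing time (a new reading comes with each control period).
- env.read_camera(name): name is "scene" or "top" or "wrist"; returns the picture (480x640x3 uint8, blue, green, red); there is no depth.
- env.get_calibration(name): a dict with "K" (3x3 intrinsics, pixels), "D" ([k1, k2, p1, p2, k3] as OpenCV has them; the pictures are not rectified), "extrinsics" (4x4, takes a point from world to camera coordinates). Camera axes: x right, y up, looking along -z (the intrinsics and any distortion apply to the point x, -y, -z); pixel columns grow to the right and rows downward; lengths in mm; the calibration is good to about 2 mm. A picture is of the moment at which its call begins: read the wrist's pose just before it. get_calibration takes no time and is no camera call; for the wrist camera it gives the pose at the moment of the call.
- env.job_done(): hands the job in; it is judged then, once.
The state is a dict: "t": time; "joints": joint angles; "qvel": joint speeds; "tau": joint torques, N m; "eef_pos": TCP position; "tcp_rot": TCP orientation; "ft_force": force on the tool from outside, world axes, zero at the start; "moment": the same for the moment, N m; "opening": opening from 0.0 (shut) to 1.0 (fully open); "grip_force": force on a finger pad.
Only numpy, scipy, OpenCV 4.12 (cv2) and the standard library are available. Lean on these libraries where they do the work, as an engineer would, in place of code of your own. Each camera call takes 0.05 s, during which the arm holds its last target. There are 200 camera calls.

## Task

Close the filler neck of the green edge-paint machine with the red bayonet cap: lower it with its grip bar in line with the two slots (broad yellow marks beside the neck) so that its lugs go in and its disc sits on the rim. Then twist it clockwise, seen from above, to the stop, where the bar points at the narrow white marks, and let go. Leave the black cover and the jar standing where they are.

Things in the scene. Friction and masses are not known exactly. Their poses are not given: they have to be found in the camera images.
- cap_grip (a point): Red cap, loose, upright. Point: centre of its grip bar, 39 mm above its underside. Bar 60 (cap x) x 18 (y) x 36 mm high, on a red disc 94 across, 5 thick, top 18 mm below the point. Below: plug 48 across, 16 long; at its bottom two brass lugs along the bar (+x, -x), 16 wide, 6 thick, out to 38 mm from the axis, under the disc's yellow marks. Half a turn makes no difference. z up. About 220 g.
- neck (a point): Centre of the fixed neck mouth, at its rim, 110 mm above bench; z up. Neck 98 mm across, bore 58; slots 30 wide, out to 44 mm, 70 degrees counter-clockwise (from above) of its x axis, and opposite. Bar centre is 23 mm above this point when seated, 39 if lugs lie on the flange. Turns only clockwise: bar along neck x = locked, stops 0 to 15 degrees beyond. Roller 160 mm off at +y, 14 mm above rim.
- cover_grip (a point): Bystander: a black push-on cover, same size and shape as the cap but without lugs and yellow marks, loose, upright on the bench; the wrong one, to be left alone. Point: centre of its grip bar, 39 mm above its underside.
- jar_mid (a point): Bystander: an amber jar with a white lid, 66 mm in diameter, 85 mm high, loose, upright on the bench, to be left alone. Point: its centre, half-way up.
Things that resemble listed ones, but are neither listed nor needed, are in the scene too. Of the things that look like the part that bears cap_grip, the smallest one is meant.

How it is judged (in metres and radians):
On the way, in this order (a step that is already met when the one before it is completed fails the run):
1. the cap is in the neck with its lugs through the slots, before it is turned (horizontal distance between cap_grip and neck below 0.012 m and z of cap_grip in the frame of neck below 0.032 m and angle between the x axis of cap_grip and the x axis of neck, either way round above 0.6 rad), for 0.05 s.
2. the cap is seated and turned to the stop (horizontal distance between cap_grip and neck below 0.012 m and z of cap_grip in the frame of neck between 0.015 and 0.028 m and angle between cap_grip's own z axis and vertical below 0.12 rad and angle between the x axis of cap_grip and the x axis of neck, either way round below 0.3 rad), for 0.1 s.
At the end, for the whole second after the job is handed in: The red cap is upright (within 7 degrees) in the neck, within 12 mm of its axis, disc within 5 mm of the rim, bar turned clockwise to within 17 degrees of the neck's x axis (the stop), at rest and released; black cover and jar within 30 mm of where they stood (all of step 2 and horizontal distance between cover_grip and neck above 0.1 m and distance of each of cover_grip, jar_mid from where it was at the start of the episode below 0.03 m and linear speed of cap below 0.02 m/s); the robot touches nothing.
It fails at once if the black cover or the jar is moved more than 30 mm (distance of any of cover_grip, jar_mid from where it was at the start of the episode above 0.03 m).
It also fails if it takes over 42 s, if anything falls off the work surface, if the arm or the gripper's body presses on something with over 40 N, if the wrist force passes 120 N, or if a joint passes its speed limit or range.

## Working session

There is one attempt and no reset: what is moved stays moved. The work goes in short steps, Python scripts to look and compute and a tool call to move; the robot and the scene stay as the last step left them, time stands still between calls to the robot, and variables do not carry over. Pictures are saved under pics/ and viewed, at most 10 in all, crops included, and the job is handed in when it is done.

Besides the shell and the picture viewer there is one more tool, called as name(argument=value, ...), one argument or row to a line, values as JSON. step_arm: Moves the arm, as the interface text tells. Its arguments: {"type":"object","properties":{"plan":{"type":"array"}},"required":["plan"]}

```bash
mkdir -p pics; cat > h.py <<'E'
import numpy as np, cv2
from cell import env
def ray(cal,uv):
    K=np.array(cal["K"],float);D=np.array(cal["D"],float);E=np.array(cal["extrinsics"],float)
    p=cv2.undistortPoints(np.array([[uv]],float),K,D)[0,0]
    d=E[:3,:3].T@np.array([p[0],-p[1],-1.]);c=-E[:3,:3].T@E[:3,3]
    return c,d
def atz(cal,uv,z):
    c,d=ray(cal,uv);return c+d*(z-c[2])/d[2]
def proj(cal,P):
    K=np.array(cal["K"],float);D=np.array(cal["D"],float);E=np.array(cal["extrinsics"],float)
    q=(E[:3,:3]@np.asarray(P,float).reshape(-1,3).T).T+E[:3,3]
    q=q*[1,-1,-1]
    return cv2.projectPoints(q,np.zeros(3),np.zeros(3),K,D)[0][:,0]
E
python3 - <<'E'
from h import *
for n in("scene","top"): cv2.imwrite(f"pics/{n}0.png",env.read_camera(n))
s=env.state();print(s)
E
```

```text
{'t': 0.1, 'joints': array([ 1.00742172e+00,  4.91504583e-01,  1.55940367e+00,  6.18635092e-06,
        1.09168492e+00, -1.05630041e-01]), 'qvel': array([-0.00141805, -0.00244392, -0.00023953,  0.00016376,  0.00143595,
       -0.00144639]), 'tau': array([ 2.31033628e-03, -6.13630557e+01, -2.58601588e+01,  6.94120070e-02,
        4.70639358e-02,  2.15965451e-05]), 'eef_pos': array([276.08178524, 560.47426045, 214.11166575]), 'tcp_rot': array([-3.14059829e+00, -1.10944732e-04,  2.68384518e+00]), 'ft_force': array([-0.07675441, -0.25088994,  0.03044923]), 'moment': array([-0.02868232,  0.04186726, -0.01319744]), 'grip_force': 0.0, 'opening': 1.0033556401214554}
```

View pics/top0.png

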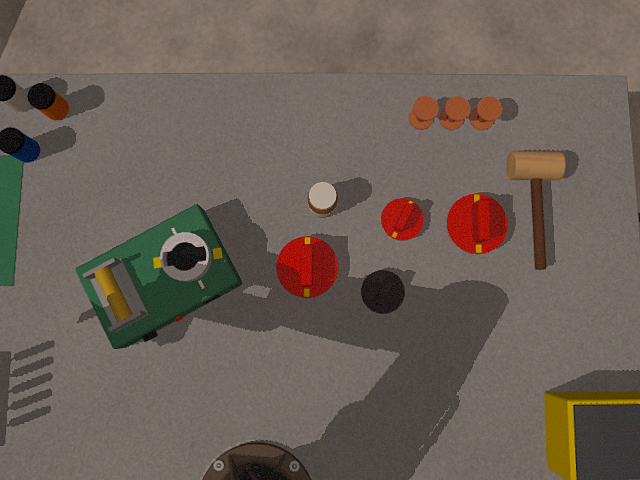

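View pics/scene0.png

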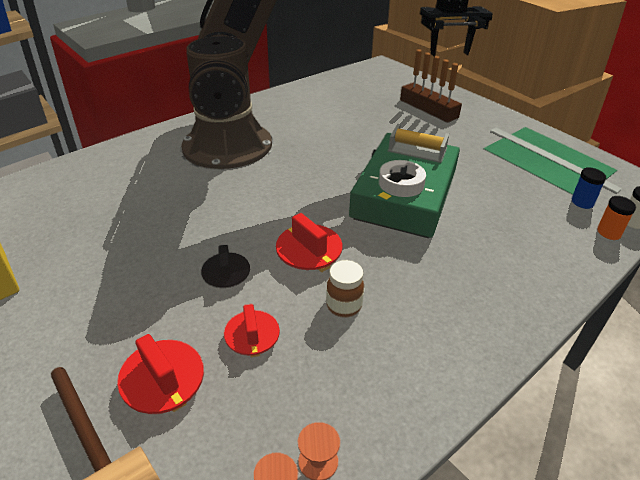

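Top view: three red caps at (403,219), (307,267) and (477,223). The one at (403,219) is the smallest, so it should be the 94 mm cap. The black cover is at (383,291), the jar at (322,197) and the neck at (187,257). I'll measure these and confirm with a crop.

```bash
python3 - <<'E'
from h import *
im=cv2.imread("pics/top0.png");c=env.get_calibration("top")
hsv=cv2.cvtColor(im,cv2.COLOR_BGR2HSV);H,S,V=cv2.split(hsv)
red=(((H<8)|(H>172))&(S>150)&(V>70)).astype(np.uint8)
yel=((H>20)&(H<32)&(S>150)&(V>110)).astype(np.uint8)
red|=0
n,l,st,ce=cv2.connectedComponentsWithStats(cv2.morphologyEx(red|yel,cv2.MORPH_CLOSE,np.ones((3,3))))
for i in range(1,n):
    if st[i,4]>500 and ce[i][0]<540 and ce[i][0]>260:
        pts=cv2.findContours((l==i).astype(np.uint8),0,1)[0][0][:,0]
        P=np.array([atz(c,p,5 if 0 else 21)[:2] for p in pts.astype(float)],np.float32)
        (x,y),r=cv2.minEnclosingCircle(P);print("red",ce[i].round(1),"xy",x,y,"diam",2*r, cv2.fitEllipse(P))
n,l,st,ce=cv2.connectedComponentsWithStats(yel)
for i in range(1,n):
    if st[i,4]>8:
        z=110 if ce[i][0]<260 else 21
        print("yel",st[i,4],ce[i].round(1),atz(c,ce[i],z).round(1), atz(c,ce[i],96).round(1))
whi=((S<40)&(V>140)).astype(np.uint8)
n,l,st,ce=cv2.connectedComponentsWithStats(whi)
for i in range(1,n):
    if st[i,4]>8 and ce[i][0]<360: 
        print("whi",st[i],ce[i].round(1),atz(c,ce[i],110).round(1))
print("black",atz(c,(383,291),20),"jar",atz(c,(322,196),85))
a=cv2.resize(im[180:330,340:440],None,fx=4,fy=4,interpolation=cv2.INTER_CUBIC)
b=cv2.resize(im[215:305,140:240],None,fx=4,fy=4,interpolation=cv2.INTER_CUBIC)
b=cv2.copyMakeBorder(b,0,240,0,0,0)
cv2.imwrite("pics/crop.png",np.hstack([a,b]))
E
```

```text
red [476.9 223.4] xy 591.4368286132812 -476.80828857421875 diam 135.61656188964844 ((591.632080078125, -476.62506103515625), (131.43702697753906, 133.0284423828125), 31.67877769470215)
red [401.9 218.9] xy 600.5056762695312 -312.0927734375 diam 94.16925048828125 ((600.6902465820312, -312.08135986328125), (91.7464370727539, 91.88743591308594), 159.29351806640625)
red [306.7 266.6] xy 495.09991455078125 -104.35079193115234 diam 134.3847198486328 ((495.2632751464844, -104.21166229248047), (131.6820068359375, 131.7819366455078), 22.550670623779297)
yel 31 [475.8 197.6] [ 648.8 -476.3   21. ] [ 632.  -454.3   96. ]
yel 17 [394.2 234.4] [ 566.  -294.6   21. ] [ 554.4 -284.    96. ]
yel 31 [307.  240.4] [ 552.1 -104.4   21. ] [ 541.4 -105.8   96. ]
yel 36 [478.1 248.1] [ 536.5 -477.    21. ] [ 526.8 -454.9   96. ]
yel 84 [217. 253.] [513.1  74.5 110. ] [514.8  77.1  96. ]
yel 78 [156.7 262.2] [494.  195.9 110. ] [495.4 200.   96. ]
yel 233 [103.9 281.7] [454.1 300.9 110. ] [455.  306.4  96. ]
yel 35 [306. 292.] [ 440. -103.   21.] [ 436.5 -104.6   96. ]
yel 10 [114.7 298.7] [420.3 277.2 110. ] [420.8 282.4  96. ]
yel 9 [117.  303.6] [410.7 272.1 110. ] [411.1 277.2  96. ]
yel 2584 [565.5 432.2] [ 148.1 -648.9   21. ] [ 163.  -615.9   96. ]
whi [310 199   7   9  15] [312.6 203.1] [ 616.  -117.1  110. ]
whi [160 232  49  33 513] [184.3 243. ] [533.2 141.4 110. ]
whi [214 461   9   9  32] [218.1 465.5] [102.7  61.6 110. ]
black [ 442.83870015 -268.63486378   20.        ] jar [ 636.50630875 -136.33545292   85.        ]
```

View pics/crop.png

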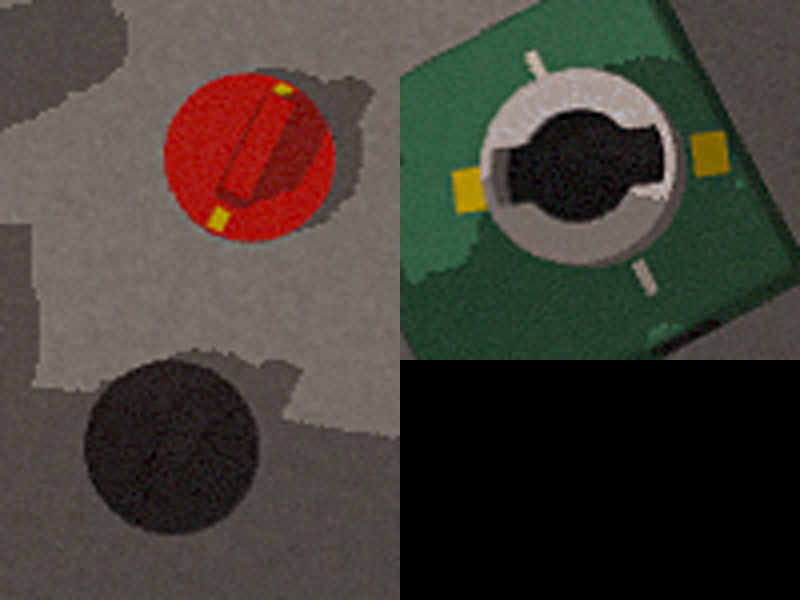

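The crop confirms the small cap: 94 mm disc, centre about (600.5,-312), yellow marks, bar at about -27°. The other two are about 132 mm across. The neck is at about (187,257) px, with slots at about 99° and white marks at about 28°. On the way I'll stop over the neck to look from closer.

```bash
cat >> h.py <<'E'
def go(x,y,z,yaw):
    s=env.state();p=s["eef_pos"];w=s["tcp_rot"][2]
    d=np.array([x,y])-p[:2]
    u=np.array([np.cos(w),np.sin(w)]);v=np.array([np.sin(w),-np.cos(w)])
    t=(np.degrees(w)-yaw+180)%360-180   # +turn about tool z (down) lowers yaw
    print("shift",(d@u).round(1),(d@v).round(1),(p[2]-z).round(1),"turn",round(t,1),"t",s["t"],p.round(1),np.degrees(w).round(2))
E
python3 - <<'E'
from h import *
c=env.get_calibration("top")
print(atz(c,(185,256.4),110))
go(503,135,290,153.2)
w=env.get_calibration("wrist");E=np.array(w["extrinsics"]);s=env.state()
print("cam",-E[:3,:3].T@E[:3,3],"look",-E[2,:3],w["K"])
E
```

```text
[505.95422654 139.02461133 110.        ]
shift -391.6 -281.4 -75.9 turn 0.6 t 0.1 [276.1 560.5 214.1] 153.77
cam [205.17434669 595.60825578 384.20694373] look [ 0.25186791 -0.12510877 -0.95964074] [[341.65883876   0.         321.47065163]
 [  0.         341.65883876 240.57397087]
 [  0.           0.           1.        ]]
```

step_arm(
  plan=[
    [[-40, -30, 0, 0, 1], [-80, -60, 0, 0, 1], [-115, -90, 0, 0, 1], [-150, -117, 0, 0, 1], [-190, -148, 0, 0, 1], [-220, -172, 0, 0, 1], [-250, -195, 0, 0, 1], [-280, -218, 0, 0, 1]],
  ],
)

```text
t: 0.77
eef_pos: [421.8, 258.8, 214.6]
tcp_rot: [-3.142, -0.0, 2.684]
ft_force: [1.7, 0.9, 0.3]
opening: 1.0
grip_force: 0.0
```

step_arm(
  plan=[
    [[-40, -30, 0, 0, 1], [-80, -60, 0, 0, 1], [-115, -90, 0, 0, 1], [-150, -117, 0, 0, 1], [-170, -130, 0, 0, 1], [-170, -130, 0, 0, 1], [-170, -130, 0, 0, 1], [-170, -130, 0, 0, 1]],
  ],
)

```text
t: 1.43
eef_pos: [516.2, 69.0, 214.3]
tcp_rot: [-3.141, -0.001, 2.683]
ft_force: [0.1, -0.6, 0.3]
opening: 0.999
grip_force: 0.0
```

```bash
python3 - <<'E'
from h import *
import json
w=env.get_calibration("wrist");im=env.read_camera("wrist");cv2.imwrite("pics/w1.png",im)
json.dump({k:np.array(v).tolist() for k,v in w.items()},open("w1.json","w"))
go(600.5,-312,150,153.2)
E
```

```text
shift -244.4 -305.1 64.4 turn 0.6 t 1.4833 [516.   69.7 214.4] 153.78
```

View pics/w1.png

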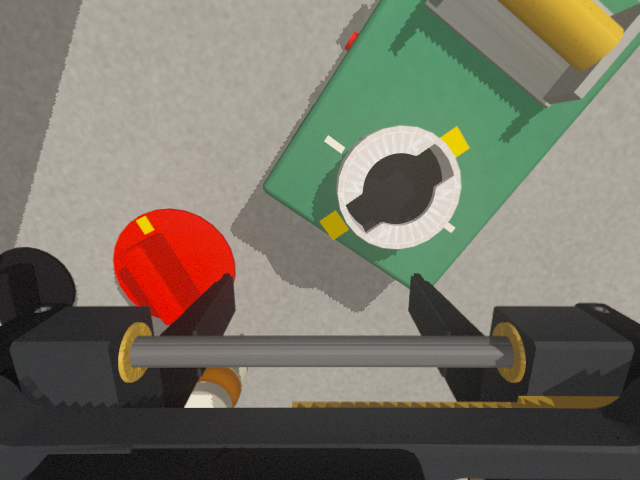

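Wrist view: neck rim centre near (399,187), yellow slot marks at (455,141) and (334,225), white marks at (335,144) and (447,228). I'll fit these, then go on to the cap.

```bash
python3 - <<'E'
from h import *
import json
w=json.load(open("w1.json"));im=cv2.imread("pics/w1.png")
H,S,V=cv2.split(cv2.cvtColor(im,cv2.COLOR_BGR2HSV))
m=((S<60)&(V>120)).astype(np.uint8);m[:,:320]=0;m[270:]=0
n,l,st,ce=cv2.connectedComponentsWithStats(m)
i=max((i for i in range(1,n) if abs(ce[i]-[399,187]).max()<30),key=lambda i:st[i,4])
pts=cv2.convexHull(cv2.findContours((l==i).astype(np.uint8),0,1)[0][0])[:,0]
print(st[i])
P=np.array([atz(w,p,110)[:2] for p in pts.astype(float)],np.float32)
print(cv2.fitEllipse(P),cv2.minEnclosingCircle(P))
for z in(70,80,90):
    a,b=[atz(w,p,z) for p in((455,141),(334,225))];d=a-b
    e,f=[atz(w,p,z) for p in((335,144),(447,228))];g=e-f
    print(z,(a+b)/2,np.degrees(np.arctan2(d[1],d[0])),(e+f)/2,np.degrees(np.arctan2(g[1],g[0])),np.linalg.norm(d),np.linalg.norm(g))
E
```

```text
[ 336  125  126  125 7379]
((508.03228759765625, 143.2401885986328), (97.74983978271484, 105.72337341308594), 119.17880249023438) ((509.9065856933594, 143.8264617919922), 54.59852981567383)
70 [508.6363923  145.05723758  70.        ] 99.33879115163494 [511.3311125  144.45194076  70.        ] -151.99317565633865 130.39253006164557 131.5721828136913
80 [506.62469062 143.75197561  80.        ] 99.33879115163492 [509.23370924 143.16592936  80.        ] -151.99317565633862 126.24558907561082 127.38772472184964
90 [504.61298894 142.44671365  90.        ] 99.33879115163491 [507.13630599 141.87991796  90.        ] -151.99317565633862 122.09864808957605 123.20326663000805
```

step_arm(
  plan=[
    [[-25, -32, 0, 0, 1], [-51, -63, 0, 0, 1], [-77, -95, 0, 0, 1], [-102, -127, 0, 0, 1], [-128, -160, 0, 0, 1], [-154, -192, 0, 0, 1], [-180, -220, 0, 0, 1], [-200, -250, 0, 0, 1]],
  ],
)

```text
t: 2.15
eef_pos: [586.5, -243.8, 214.7]
tcp_rot: [3.141, 0.0, 2.686]
ft_force: [0.7, 0.1, 0.5]
opening: 1.001
grip_force: 0.0
```

```bash
python3 - <<'E'
from h import *
go(600.5,-312,150,153.2)
E
```

```text
shift -42.6 -55.0 64.7 turn 0.7 t 2.15 [ 586.5 -243.8  214.7] 153.88
```

step_arm(
  plan=[
    [[-22, -28, 30, 0.7, 1], [-44, -55, 60, 0.7, 1], [-44, -55, 80, 0.7, 1], [-44, -55, 80, 0.7, 1], [-44, -55, 80, 0.7, 1]],
  ],
)

```text
t: 2.57
eef_pos: [600.5, -310.6, 133.8]
tcp_rot: [3.141, -0.003, 2.673]
ft_force: [0.4, 0.3, 0.8]
opening: 0.998
grip_force: 0.0
```

```bash
python3 - <<'E'
from h import *
import json
go(600.5,-312,27,153.2)
w=env.get_calibration("wrist");im=env.read_camera("wrist")
# overlay predicted cap outline
a=np.radians(-26.8);R=np.array([[np.cos(a),-np.sin(a)],[np.sin(a),np.cos(a)]])
for dx,dy,z in [(x,y,57) for x in(-30,30) for y in(-9,9)]+[(47*np.cos(t),47*np.sin(t),21) for t in np.linspace(0,6.28,40)]:
    xy=R@[dx,dy]+[600.5,-312.1]
    u=proj(w,[*xy,z])[0];cv2.circle(im,tuple(int(q) for q in u.round()),2,(255,0,0),-1)
cv2.imwrite("pics/w2.png",im)
E
```

```text
shift -0.6 -1.3 106.8 turn -0.1 t 2.5667 [ 600.5 -310.6  133.8] 153.13
```

View pics/w2.png

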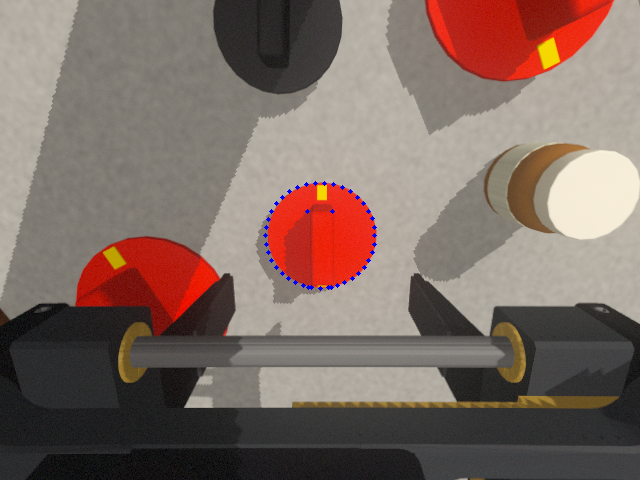

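The predicted outline sits exactly on the cap disc at (321,236), and the bar is vertical between the fingers. Descending and gripping.

step_arm(
  plan=[
    [[0, -1, 35, 0, 1], [0, -1, 70, 0, 1], [0, -1, 95, 0, 1], [0, -1, 107, 0, 1], [0, -1, 107, 0, 1], [0, -1, 107, 0, -0.9], [0, -1, 107, 0, -0.9], [0, -1, 107, 0, -0.9]],
  ],
)

```text
t: 3.28
eef_pos: [601.2, -313.6, 29.9]
tcp_rot: [-3.141, 0.003, 2.672]
ft_force: [-0.4, 0.5, -0.5]
opening: 0.845
grip_force: 0.0
```

step_arm(
  plan=[
    [[0, 0, 0, 0, -0.9], [0, 0, 0, 0, -0.9], [0, 0, 0, 0, -0.9], [0, 0, 0, 0, -0.9]],
  ],
)

```text
t: 3.62
eef_pos: [600.2, -313.4, 27.9]
tcp_rot: [3.142, 0.0, 2.672]
ft_force: [0.4, 0.8, -0.7]
opening: 0.565
grip_force: 0.0
```

step_arm(
  plan=[
    [[0, 0, 0, 0, -0.9], [0, 0, 0, 0, -0.9], [0, 0, 0, 0, -0.9], [0, 0, 0, 0, -0.9], [0, 0, 0, 0, -0.9], [0, 0, 0, 0, -0.9], [0, 0, 0, 0, -0.9], [0, 0, 0, 0, -0.9]],
  ],
)

```text
t: 4.28
eef_pos: [600.2, -313.2, 27.5]
tcp_rot: [3.141, -0.0, 2.672]
ft_force: [0.1, 1.9, -0.5]
opening: 0.19
grip_force: 30.0
```

```bash
python3 - <<'E'
from h import *
s=env.state();print(s["opening"],s["grip_force"])
go(507,141,220,99.3)
E
```

```text
0.18972716789200128 29.990139305591583
shift 288.8 362.8 -192.5 turn 53.8 t 4.2833 [ 600.2 -313.2   27.5] 153.07
```

step_arm(
  plan=[
    [[0, 0, -20, 0, -0.9], [0, 0, -50, 0, -0.9], [0, 0, -85, 0, -0.9], [0, 0, -120, 0, -0.9], [10, 13, -150, 5, -0.9], [30, 38, -170, 12, -0.9], [52, 65, -190, 19, -0.9], [75, 94, -190, 26, -0.9]],
  ],
)

```text
t: 4.95
eef_pos: [576.3, -195.4, 221.2]
tcp_rot: [3.139, 0.005, 2.211]
ft_force: [1.1, 0.6, -2.1]
opening: 0.184
grip_force: 30.0
```

```bash
python3 - <<'E'
from h import *
go(507,141,220,99.3);print(env.state()["grip_force"])
E
```

```text
shift 311.3 145.2 1.2 turn 27.4 t 4.95 [ 576.3 -195.4  221.2] 126.66
29.985551834106445
```

step_arm(
  plan=[
    [[32, 20, 0, 6, -0.9], [66, 42, 0, 12, -0.9], [100, 63, 0, 18, -0.9], [134, 85, 0, 24, -0.9], [168, 106, 0, 27.4, -0.9], [200, 126, 0, 27.4, -0.9], [231, 145, 0, 27.4, -0.9], [231, 145, 0, 27.4, -0.9]],
  ],
)

```text
t: 5.62
eef_pos: [551.2, 81.2, 217.6]
tcp_rot: [-3.141, -0.001, 1.744]
ft_force: [-0.2, -0.9, -2.1]
opening: 0.188
grip_force: 30.0
```

step_arm(
  plan=[
    [[0, 0, 0, 0, -0.9], [0, 0, 0, 0, -0.9], [0, 0, 0, 0, -0.9]],
  ],
)

```text
t: 5.87
eef_pos: [552.5, 75.1, 217.5]
tcp_rot: [-3.141, 0.0, 1.739]
ft_force: [-0.0, -0.5, -1.8]
opening: 0.186
grip_force: 30.0
```

```bash
python3 - <<'E'
from h import *
import json
go(507,141,220,99.3)
w=env.get_calibration("wrist");im=env.read_camera("wrist");cv2.imwrite("pics/w3raw.png",im)
json.dump({k:np.array(v).tolist() for k,v in w.items()},open("w3.json","w"))
for r,z in((49,110),(29,110)):
  for t in np.linspace(0,6.28,60):
    u=proj(w,[507+r*np.cos(t),141+r*np.sin(t),z])[0];cv2.circle(im,tuple(int(q) for q in u.round()),1,(255,0,0),-1)
cv2.imwrite("pics/w3.png",im)
E
```

```text
shift 72.5 -33.8 -2.5 turn 0.3 t 5.8667 [552.5  75.1 217.5] 99.61
```

View pics/w3.png

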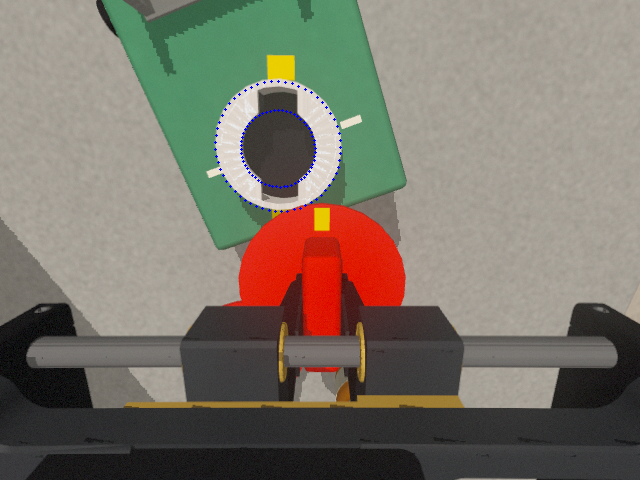

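The held cap is at (322,270) with its bar along the slots. The predicted rim and bore at (507,141) fall on the real neck at (278,145) to about 1 mm. Moving over it and lowering.

step_arm(
  plan=[
    [[25, -11, 0, 0, -0.9], [50, -23, 0, 0, -0.9], [72.5, -34, 0, 0.3, -0.9], [72.5, -34, 0, 0.3, -0.9], [72.5, -34, 0, 0.3, -0.9], [72.5, -34, 30, 0.3, -0.9], [72.5, -34, 55, 0.3, -0.9], [72.5, -34, 65, 0.3, -0.9]],
  ],
)

```text
t: 6.58
eef_pos: [506.3, 140.5, 150.1]
tcp_rot: [-3.139, 0.0, 1.733]
ft_force: [0.2, -0.1, -1.9]
opening: 0.186
grip_force: 30.0
```

step_arm(
  plan=[
    [[0, 0, 0, 0, -0.9], [0, 0, 0, 0, -0.9], [0, 0, 0, 0, -0.9]],
  ],
)

```text
t: 6.83
eef_pos: [507.6, 141.5, 153.8]
tcp_rot: [3.14, -0.0, 1.734]
ft_force: [0.9, 0.6, -2.1]
opening: 0.187
grip_force: 30.0
```

```bash
python3 - <<'E'
from h import *
go(507,141,122,99.3);print(env.state()["ft_force"])
E
```

```text
shift -0.4 -0.6 31.8 turn 0.0 t 6.8333 [507.6 141.5 153.8] 99.33
[ 0.93525615  0.58977719 -2.14858389]
```

step_arm(
  plan=[
    [[0, 0, 6, 0, -0.9], [0, 0, 12, 0, -0.9], [0, 0, 17, 0, -0.9], [0, 0, 21, 0, -0.9], [0, 0, 24, 0, -0.9], [0, 0, 24, 0, -0.9]],
  ],
)

```text
t: 7.33
eef_pos: [506.4, 141.9, 127.9]
tcp_rot: [-3.141, -0.0, 1.734]
ft_force: [0.0, -0.2, -1.6]
opening: 0.189
grip_force: 30.0
```

step_arm(
  plan=[
    [[0, 0, 2, 0, -0.9], [0, 0, 4, 0, -0.9], [0, 0, 6, 0, -0.9], [0, 0, 7.5, 0, -0.9], [0, 0, 7.5, 0, -0.9], [0, 0, 7.5, 0, -0.9]],
  ],
)

```text
t: 7.83
eef_pos: [506.7, 141.9, 121.4]
tcp_rot: [3.141, -0.0, 1.734]
ft_force: [-1.3, 0.3, 2.3]
opening: 0.186
grip_force: 30.0
```

The cap went through the slots and its disc is on the rim (slight contact at 121.4). Twisting clockwise.

step_arm(
  plan=[
    [[0, 0, 0, 5, -0.9], [0, 0, 0, 10, -0.9], [0, 0, 0, 15, -0.9], [0, 0, 0, 20, -0.9], [0, 0, 0, 25, -0.9], [0, 0, 0, 30, -0.9], [0, 0, 0, 35, -0.9], [0, 0, 0, 35, -0.9]],
  ],
)

```text
t: 8.5
eef_pos: [506.8, 141.9, 121.4]
tcp_rot: [3.141, -0.0, 1.119]
ft_force: [-0.5, 0.9, 3.4]
opening: 0.19
grip_force: 30.0
```

step_arm(
  plan=[
    [[0, 0, 0, 5, -0.9], [0, 0, 0, 10, -0.9], [0, 0, 0, 15, -0.9], [0, 0, 0, 20, -0.9], [0, 0, 0, 25, -0.9], [0, 0, 0, 30, -0.9], [0, 0, 0, 33, -0.9], [0, 0, 0, 33, -0.9]],
  ],
)

```text
t: 9.17
eef_pos: [506.8, 141.9, 121.4]
tcp_rot: [3.141, -0.001, 0.548]
ft_force: [0.4, 0.4, 4.5]
opening: 0.185
grip_force: 30.0
```

```bash
python3 - <<'E'
from h import *
s=env.state();print(s["ft_force"],s["moment"],s["joints"][5]);go(507,141,121.5,29)
E
```

```text
[0.37288527 0.40091819 4.50276761] [-0.05204898  0.43307871 -0.14592545] 1.1702808387544572
shift -0.3 0.9 -0.1 turn 2.4 t 9.1667 [506.8 141.9 121.4] 31.39
```

step_arm(
  plan=[
    [[0, 0, 0, 2, -0.9], [0, 0, 0, 4, -0.9], [0, 0, 0, 6, -0.9], [0, 0, 0, 6, -0.9]],
  ],
)

```text
t: 9.5
eef_pos: [506.9, 141.9, 121.4]
tcp_rot: [3.141, -0.001, 0.445]
ft_force: [-1.3, -0.8, 5.1]
opening: 0.185
grip_force: 30.0
```

```bash
python3 - <<'E'
from h import *
s=env.state();print(s["ft_force"],s["moment"],s["joints"][5]);go(507,141,121.5,29)
E
```

```text
[-1.28871815 -0.79385054  5.14827836] [-0.18290175  0.40212148 -0.08344772] 1.2730265244824726
shift -0.3 0.9 -0.1 turn -3.5 t 9.5 [506.9 141.9 121.4] 25.51
```

step_arm(
  plan=[
    [[0, 0, 0, 2, -0.9], [0, 0, 0, 4, -0.9], [0, 0, 0, 5, -0.9], [0, 0, 0, 5, -0.9]],
  ],
)

```text
t: 9.83
eef_pos: [506.9, 142.2, 121.4]
tcp_rot: [-3.141, -0.001, 0.359]
ft_force: [-1.5, 2.9, 5.3]
opening: 0.184
grip_force: 30.0
```

```bash
python3 - <<'E'
from h import *
s=env.state();print(s["ft_force"],s["moment"],s["joints"][5]);go(507,141,121.5,29)
E
```

```text
[-1.49345428  2.90350285  5.28394573] [0.3983825  0.3988758  0.22941871] 1.359450534122994
shift -0.3 1.2 -0.1 turn -8.4 t 9.8333 [506.9 142.2 121.4] 20.56
```

step_arm(
  plan=[
    [[0, 0, 0, 1.5, -0.9], [0, 0, 0, 3, -0.9], [0, 0, 0, 3, -0.9]],
  ],
)

```text
t: 10.08
eef_pos: [506.7, 142.6, 121.5]
tcp_rot: [-3.141, -0.001, 0.307]
ft_force: [-1.9, 5.2, 5.4]
opening: 0.193
grip_force: 30.7
```

```bash
python3 - <<'E'
from h import *
s=env.state();print(s["ft_force"],s["moment"],s["joints"][5]);go(507,141,121.5,29)
E
```

```text
[-1.87350336  5.15038685  5.35819029] [0.98803364 0.61596331 0.84152642] 1.4116254645662463
shift -0.2 1.6 -0.0 turn -11.4 t 10.0833 [506.7 142.6 121.5] 17.59
```

The moment jumps to 0.84 N m, so this is the stop, about 10° past the x axis. Releasing and lifting.

step_arm(
  plan=[
    [[0, 0, 0, -1.5, -0.9], [0, 0, 0, -1.5, 0.5], [0, 0, 0, -1.5, 0.5], [0, 0, 0, -1.5, 0.5], [0, 0, 0, -1.5, 0.5], [0, 0, 0, -1.5, 0.5], [0, 0, 0, -1.5, 0.5], [0, 0, 0, -1.5, 0.5]],
  ],
)

```text
t: 10.75
eef_pos: [506.7, 141.8, 121.1]
tcp_rot: [-3.142, 0.0, 0.329]
ft_force: [0.3, 0.2, -0.8]
opening: 0.626
grip_force: 0.0
```

step_arm(
  plan=[
    [[0, 0, 0, 0, 0.5], [0, 0, 0, 0, 0.5], [0, 0, -10, 0, 0.5], [0, 0, -30, 0, 0.5], [0, 0, -60, 0, 0.5], [-30, 0, -90, 0, 0.5], [-60, 0, -100, 0, 0.5], [-60, 0, -100, 0, 0.5]],
  ],
)

```text
t: 11.42
eef_pos: [446.7, 121.8, 224.2]
tcp_rot: [3.141, -0.002, 0.33]
ft_force: [1.3, 0.1, 1.1]
opening: 0.748
grip_force: 0.0
```

```bash
python3 - <<'E'
from h import *
s=env.state();print(s["ft_force"],s["opening"],s["t"])
w=env.get_calibration("wrist");im=env.read_camera("wrist")
for P,r,z in(((507,141),47,115),):
  for t in np.linspace(0,6.28,60):
    u=proj(w,[P[0]+r*np.cos(t),P[1]+r*np.sin(t),z])[0];cv2.circle(im,tuple(int(q) for q in u.round()),1,(255,0,0),-1)
for ang in (29,19):
  a=np.radians(ang);
  for k in(-1,1):
    u=proj(w,[507+k*60*np.cos(a),141+k*60*np.sin(a),115])[0];cv2.circle(im,tuple(int(q) for q in u.round()),3,(255,255,0) if ang==29 else (255,0,255),-1)
cv2.imwrite("pics/w4.png",im)
E
```

```text
[1.33249105 0.1482038  1.10591339] 0.7480051726921813 11.4167
```

View pics/w4.png

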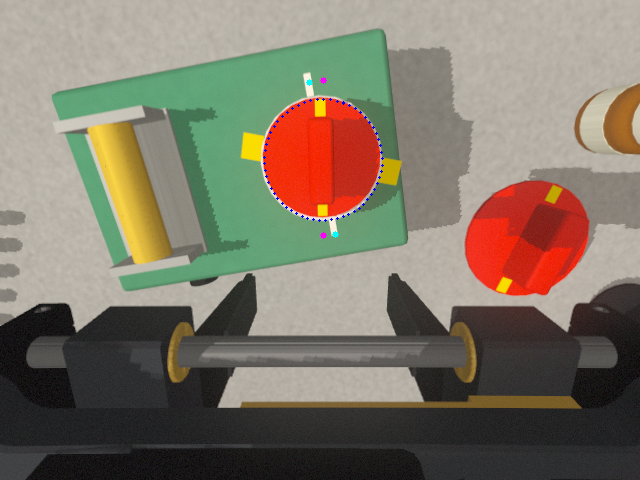

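The cap disc at (322,159) sits on the predicted seated outline. Its bar is about 10° clockwise past the white marks at (308,83) and (334,228), within the 17° allowed. It's released and the gripper is clear, so I'm handing in.

```bash
python3 -c "
from h import *
print(env.job_done())"
```

```text
the job is handed in; nothing more can be done
None
```

The red cap is seated in the neck, turned clockwise to the stop (about 10° past the white marks) and released, the black cover and jar were not touched, and the job was handed in at about 11.5 s; no verdict was returned.

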